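# Squeeze sprung tweezers to the gap set on a gauge and hold it

## Task

Pick the big sprung tweezers up off their wooden rack by the black cheeks, carry them to the gap gauge, and squeeze them so that one blue tip stands right over each of the two red bands, about a centimetre above the bands and not touching the gauge. Hold that gap steady for at least three seconds and finish while still holding it there: do not let go or put the tweezers down. Leave the gauge's setting, the disc stack, the bottle and the jar alone.

Things in the scene. Friction and masses are not known exactly. Their poses are not given: they have to be found in the camera images.
- tweezers: Loose steel sprung tweezers, 190 mm long, about 60 g, balanced at the grip, lying flat on the rack (blades close horizontally). Origin on the midline, level with the underside, between the two black grip cheeks. x points to the blue tips, y to the left blade, z up. Blades: strips 3 mm thick, z 0 to 12 mm, hinged at x = -80 mm, y = +-4 mm in a bridge 20 mm wide (x -94 to -68 mm).
- grip (a point): Middle of the grip between the two black cheeks, 7 mm above the tweezers' origin. Cheeks: x -18 to +18 mm, z 0 to 15 mm, 36 mm wide over their outer faces untouched, 26 mm at squeeze angle 0.06, where the faces are parallel. Squeezing here takes about 4 N to begin and 10 N near shut (per side); the blades stay where the fingers hold them.
- blade_left (a joint): Squeeze angle of each blade in rad, the same for both (they stay symmetric about the midline): 0 open (spring rest), 0.105 shut. Distance between the tip points: 44 mm - 350 mm x angle (7 mm shut); width over the cheeks: 36 mm - 160 mm x angle. The spring reopens the blades when the squeeze eases.
- tip_left (a point): Underside of the left blade's blue tip (3 mm wide, 7 mm high, 24 mm long), 3 mm from its end: in the tweezers' frame x = 93 mm, y = +22 mm, z = 0 when open.
- tip_right (a point): The same point on the right blade, y = -22 mm when open.
- rack: Fixed wooden rack: a board 170 x 90 x 8 mm with two light cross bars whose tops are 34 mm above the table, on which the tweezers lie. Origin at table level straight below the tweezers' origin at the start. In its frame the bars are centred at x = -74 mm (16 x 44 mm) and x = +56 mm (16 x 80 mm); between them is free space over the 8 mm board for the fingers.
- gauge: Fixed gap gauge, white base 70 (x) x 120 (y) x 18 mm with two aluminium jaws 46 mm long in x on it, jaw tops 24 mm above the table, each with a red band along its inner edge. Origin: centre of the underside. The bands run along its x axis, side by side in y; x points roughly away from the robot.
- band_a (a point): Centre of the red band on the fixed jaw, on its top surface (24.5 mm above the table); band 34 mm long in x, 5 mm wide in y. At gauge x = 0, y = -18.5 mm. Axes as the gauge's.
- band_b (a point): Centre of the like red band on the sliding jaw, at gauge x = 0 and 14 to 30 mm from band A towards +y: this spacing is the gap to be set, centre to centre, and differs each time. The jaw slides stiffly (4 N); do not shift it. A black thumbscrew 12 mm across and 6 mm tall stands on it 21 mm beyond the band in +y.
- coasters: Bystander: loose stack of round light-wood discs with dark edges, 90 mm across, 25 mm high, a star burnt on top. Origin under its centre.
- bottle: Bystander: clear drinking bottle with a blue cap, 68 mm across, 210 mm high. Origin under its centre.
- jar: Bystander: open glass jar, 72 mm across, 90 mm high. Origin under its centre.
Things that resemble listed ones, but are neither listed nor needed, are in the scene too. What is shaped like the rack but orange is not meant.

How it is judged:
On the way, in this order (a step that is already met when the one before it is completed fails the run):
1. the tweezers are held in the fingers, lifted clear of the rack (contact force between the fingers and tweezers above 1 N and contact force between tweezers and rack below 0.1 N and height (world z) of tweezers above 0.05 m), for 0.2 s.
2. one tip stands over each red band, just above it, and the gap is held steady for two seconds (contact force between the fingers and tweezers above 1 N and contact force between tweezers and rack below 0.1 N and contact force between tweezers and gauge below 0.1 N and linear speed of tweezers below 0.02 m/s and velocity of joint blade_left between -0.03 and 0.03 rad/s and ((y of tip_left in the frame of band_b between -0.0035 and 0.0035 m and x of tip_left in the frame of band_b between -0.017 and 0.017 m and z of tip_left in the frame of band_b between 0.001 and 0.022 m and y of tip_right in the frame of band_a between -0.0035 and 0.0035 m and x of tip_right in the frame of band_a between -0.017 and 0.017 m and z of tip_right in the frame of band_a between 0.001 and 0.022 m) or (y of tip_left in the frame of band_a between -0.0035 and 0.0035 m and x of tip_left in the frame of band_a between -0.017 and 0.017 m and z of tip_left in the frame of band_a between 0.001 and 0.022 m and y of tip_right in the frame of band_b between -0.0035 and 0.0035 m and x of tip_right in the frame of band_b between -0.017 and 0.017 m and z of tip_right in the frame of band_b between 0.001 and 0.022 m))), for 2 s.
At the end, for the whole second after the job is handed in: The fingers still hold the tweezers (over 1 N), which touch neither rack nor gauge and are at rest; one tip is over each red band: sideways within 3.5 mm of the band's centre line, within the band's length (17 mm either way), 1 to 22 mm above it (all of step 2); the arm keeps its last pose, push and grip.
It fails at once if the gauge's setting is shifted (distance of band_b from where it was at the start of the episode above 0.003 m).
It fails at once if the tweezers are pressed hard on the gauge (contact force between tweezers and gauge above 5 N).
It fails at once if the disc stack is disturbed (distance of coasters from where it was at the start of the episode above 0.02 m).
It fails at once if the bottle is disturbed (distance of bottle from where it was at the start of the episode above 0.02 m).
It fails at once if the jar is disturbed (distance of jar from where it was at the start of the episode above 0.02 m).
It also fails if it takes over 45 s, if anything falls off the work surface, if the arm or the gripper's body presses on something with over 40 N, if the wrist force passes 120 N, or if a joint passes its speed limit or range.

## Robot

A 6-joint arm with a two-finger parallel gripper is mounted at the origin on the work surface. World frame = base frame: x ahead of the robot, y to its left, z up, the work surface at z = 0. Lengths are in m, angles in rad, forces in N, time in s.
With the tool pointing down it reaches from about 0.275 to 1 m from the base axis. Payload 8.4 kg.
Tool frame: the origin (TCP) lies at the very end of the fingers, on their centre line; the grasp point (between the pads) lies 19 mm behind it; z points along the fingers, x is the direction in which the jaws open and shut, and the axes are right-handed (so a half turn about z gives the same grasp; the last joint's range is limited). The gripper opens to 85 mm and grips with 20 to 120 N. Pads are 22 mm wide; open, the fingers measure 114 mm over their backs; the gripper's body (76 mm by 85 mm) begins 54 mm behind the grasp point. The pads swing forward as they close: fully open they stand 13 mm farther back than shut.
Start: joints at [-1.204, 0.353, 1.633, -0, 1.155, -0.002], TCP at [0.225, -0.583, 0.231] pointing down, gripper open.
Joint ranges: [-2.63, 2.63], [-0.92, 2.1], [0.06, 2.66], [-1.3, 4.44], [0, 2.69], [-3.02, 3.02]. Speed limits (rad/s): [2.22, 2.22, 2.79, 3.14, 3.14, 3.14].

## Interface

Orientations are given as a unit quaternion [x, y, z, w].
In Python, from bench import robot gives the robot as it stands.
- The arm moves only by the tool play_rows, never from a script. Its argument "plan" is a list that holds one entry, the list of rows, each a list of 7 numbers: the finger opening in cm, from 0 to 8.54, then the shift along the world's x, y, z in cm, then the turn, a rotation vector about the world's x, y, z in degrees. In form: [[[claw, x, y, z, ax, ay, az], ...]]. A call has 1 to 10 rows; each row is the pose to reach, as a shift and turn from the pose commanded when the call began; what a row does not reach only later rows make up. A row lasts 1/10 s, in which the tool goes at most 50 mm and 8.59 degrees, less where a joint would pass 70% of its speed; a pose out of reach is approached as far as the arm can. A call with a gripper value outside its range is refused whole. The fingers move at their own pace and stop on an object; "force" is the grip in N (left out, the last holds). Time passes only in rows, so rows that repeat a pose let the fingers close. It gives the time, the measured TCP pose, the force and the opening at its end, in the units of the state.
- robot.read_state(): the state, without advancing time (a new reading comes with each control period).
- robot.camera(name): name is "scene" or "top"; returns the picture (400x640x3 uint8, red, green, blue); there is no depth.
- robot.get_calibration(name): a dict with "vertical_fov" (degrees; the focal length in pixels is half the picture's height over the tangent of half this angle, whatever the lens; pixels are square), "cx", "cy" (the principal point, pixels), "R" (3x3) and "t" (3): a world point X has camera coordinates R X + t. Camera axes: x right, y down, z forward; pixel columns grow to the right and rows downward; lengths in m; the calibration is good to about 2 mm. A picture is of the moment at which its call begins. get_calibration takes no time and is no camera call.
- robot.sign_off(): hands the job in, once; it reports no verdict.
The state is a dict: "clock": time; "joint_positions": joint angles; "qvel": joint speeds; "tau": joint torques, N m; "eef_pos": TCP position; "tcp_rot": TCP orientation; "force": force on the tool from outside, world axes, zero at the start; "ft_torque": the same for the moment, N m; "gripper_width": finger opening in m.
Only numpy, scipy, OpenCV 4.12 (cv2) and the standard library are available. Lean on these libraries where they do the work, as an engineer would, in place of code of your own. Each camera call takes 0.05 s, during which the arm holds its last target. There are 200 camera calls.

## Working session

There is one attempt and no reset: what is moved stays moved. The work goes in short steps, Python scripts to look and compute and a tool call to move; the robot and the scene stay as the last step left them, time stands still between calls to the robot, and variables do not carry over. Pictures are saved under pics/ and viewed, and the job is handed in when it is done.

Besides the shell and the picture viewer there is one more tool, called after "Call:" as name([rows], argument=value, ...), one row to a line, values as JSON. play_rows: Moves the arm, as the interface text tells. Its arguments: {"type":"object","properties":{"plan":{"type":"array","items":{"type":"array","items":{"type":"array","items":{"type":"number"}}}},"force":{"type":"number"}},"required":["plan"]}

```bash
mkdir -p pics; cat > h.py <<'E'
import numpy as np,cv2
from bench import robot
def cal(n):
    c=robot.get_calibration(n); f=200/np.tan(np.radians(c["vertical_fov"])/2)
    return c,f,np.array(c["R"]),np.array(c["t"])
def ray(n,uv,z):
    c,f,R,t=cal(n); o=-R.T@t; d=R.T@np.array([(uv[0]-c["cx"])/f,(uv[1]-c["cy"])/f,1])
    return o+d*(z-o[2])/d[2]
def proj(n,X):
    c,f,R,t=cal(n); p=R@np.array(X)+t; return np.array([c["cx"]+f*p[0]/p[2],c["cy"]+f*p[1]/p[2]])
def snap(n,name):
    im=np.array(robot.camera(n)); cv2.imwrite(f"pics/{name}.png",im[:,:,::-1]); return im
E
python3 - <<'E'
from h import *
for n in("scene","top"):
    snap(n,n+"0"); c=robot.get_calibration(n); print(n,c, -np.array(c["R"]).T@np.array(c["t"]))
print(robot.read_state())
E
```

```text
scene {'vertical_fov': 49.18774881315049, 'cx': 320.92105887001, 'cy': 198.4485777447877, 'R': array([[ 0.87175382,  0.48983069, -0.01054359],
       [ 0.34147525, -0.62287558, -0.70386125],
       [-0.35134018,  0.60999336, -0.71025923]]), 't': array([-0.56101426, -0.1914736 ,  1.61842954])} [ 1.12306916 -0.83169351  1.00881856]
top {'vertical_fov': 49.955343130237104, 'cx': 320.8631677132019, 'cy': 200.06463388815104, 'R': array([[ 0.01806652, -0.99981156, -0.00710294],
       [-0.99213999, -0.0170472 , -0.12396628],
       [ 0.12382183,  0.00928675, -0.99226101]]), 't': array([-8.66577017e-04,  6.48962622e-01,  1.19136050e+00])} [ 4.96360983e-01 -8.67276702e-04  1.26258390e+00]
{'clock': 0.1, 'joint_positions': array([-1.20442258e+00,  3.53600533e-01,  1.63405582e+00, -2.42730437e-06,
        1.15519399e+00, -2.41558465e-03]), 'qvel': array([-0.0005383 , -0.00154221, -0.00398767,  0.00181431,  0.00252593,
        0.00146343]), 'tau': array([-8.37490134e-04, -6.06357622e+01, -3.42819715e+01, -2.00128554e-06,
        3.93602822e-03,  2.49171239e-05]), 'eef_pos': array([ 0.22514218, -0.58258533,  0.23062492]), 'tcp_rot': array([ 8.24768696e-01, -5.65469896e-01, -5.18424152e-04, -3.55933210e-04]), 'force': array([ 0.23814142,  0.35333139, -0.46132284]), 'ft_torque': array([-0.02404898,  0.0072551 ,  0.01180064]), 'gripper_width': 0.08562589855733996}
```

View pics/scene0.png

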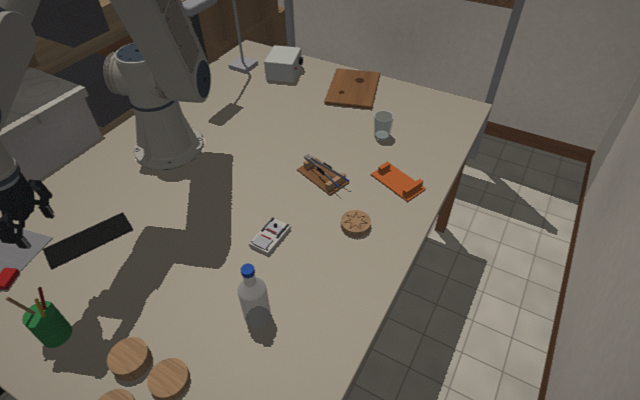

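View pics/top0.png

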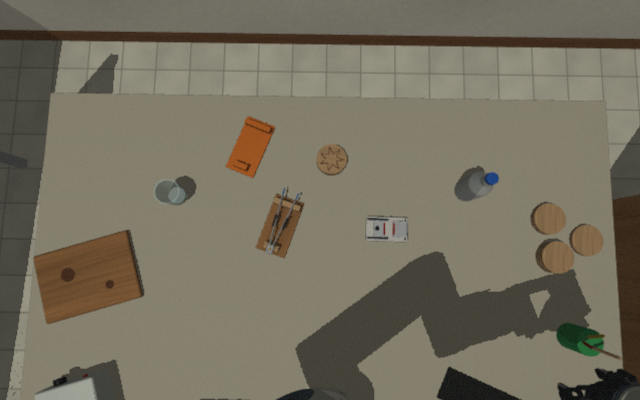

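The scene view shows the rack with the tweezers at about (323,173) and the gauge at (270,235). In the top view they are at (282,222) and (387,228). I'll zoom in on both.

```bash
python3 - <<'E'
from h import *
def crop(n,u,v,w,h):
    im=cv2.imread(f"pics/{n}0.png")[v:v+h,u:u+w]; return cv2.resize(im,(400,int(400*h/w)),interpolation=cv2.INTER_CUBIC)
a=np.hstack([crop("top",240,180,80,60+20),crop("top",355,195,60,60)])
b=np.hstack([crop("scene",290,140,70,70),crop("scene",240,205,60,60)])
cv2.imwrite("pics/ztop.png",cv2.convertScaleAbs(a,alpha=1.3)); cv2.imwrite("pics/zscene.png",cv2.convertScaleAbs(b,alpha=1.3))
E
```

```text
(no output)
```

View pics/ztop.png

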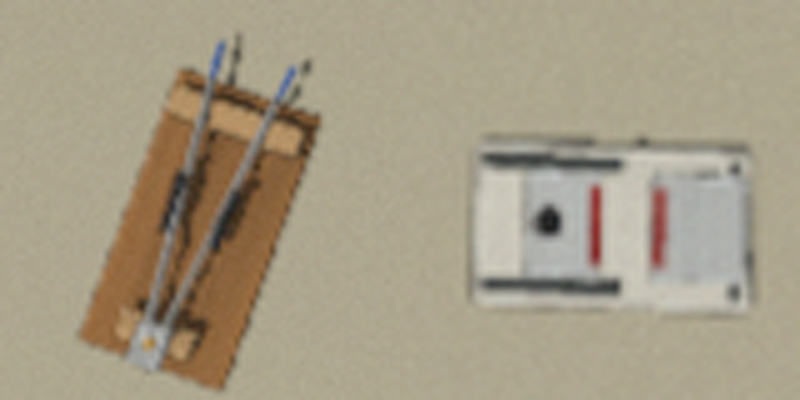

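View pics/zscene.png

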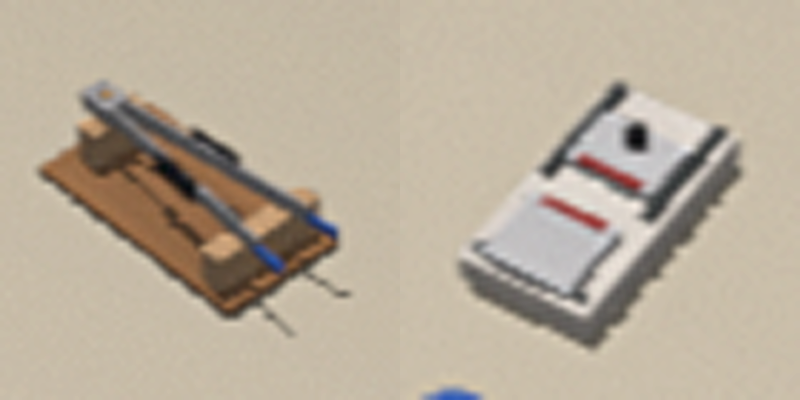

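Both crops show the two red bands, the two blue tips and the bridge clearly. Next I'll measure them with soft colour masks in both views.

```bash
cat >> h.py <<'E'
def avg(n,k=4): return np.mean([np.array(robot.camera(n)).astype(float) for _ in range(k)],0)
def blobs(im,kind,box,thr=15,k=2):
    u,v,w,h=box; c=im[v:v+h,u:u+w]; R,G,B=c[...,0],c[...,1],c[...,2]
    s=R-np.maximum(G,B) if kind=="red" else B-np.maximum(R,G)
    if kind=="red": s=s-np.median(s)
    m=(s>thr).astype(np.uint8); nl,L,st,ce=cv2.connectedComponentsWithStats(m,connectivity=8)
    out=[]
    for i in sorted(range(1,nl),key=lambda i:-s[L==i].sum())[:k]:
        M=cv2.dilate((L==i).astype(np.uint8),np.ones((3,3)))>0
        wt=np.clip(s,0,None)*M; yy,xx=np.mgrid[:h,:w]; W=wt.sum()
        cu,cv=(wt*xx).sum()/W,(wt*yy).sum()/W
        C=np.array([[(wt*(xx-cu)**2).sum(),(wt*(xx-cu)*(yy-cv)).sum()],[0,(wt*(yy-cv)**2).sum()]])/W; C[1,0]=C[0,1]
        e,V=np.linalg.eigh(C); out.append((np.array([u+cu,v+cv]),V[:,1],2*np.sqrt(3*e),st[i,4]))
    return out
def tri(a,b):
    P=[]
    for n in("scene","top"):
        c,f,R,t=cal(n); K=np.array([[f,0,c["cx"]],[0,f,c["cy"]],[0,0,1]]); P.append(K@np.c_[R,t])
    x=cv2.triangulatePoints(P[0],P[1],np.array(a).reshape(2,1),np.array(b).reshape(2,1))[:,0]; return x[:3]/x[3]
E
python3 - <<'E'
from h import *
np.set_printoptions(precision=4,suppress=True)
I={n:avg(n) for n in("scene","top")}
np.savez("i0.npz",**I)
for kind,z,bx in(("red",.0245,{"top":(355,200,60,60),"scene":(240,210,60,50)}),("blue",.039,{"top":(265,175,50,40),"scene":(315,165,50,40)})):
    B={}
    for n in I:
        B[n]=blobs(I[n],kind,bx[n])
        for c,d,e,a in B[n]:
            p=ray(n,c,z); q=ray(n,c+3*d,z)-ray(n,c-3*d,z)
            print(kind,n,c,e,a,"xyz",p,"dir",np.degrees(np.arctan2(q[1],q[0])))
    for a in B["scene"]:
        for b in B["top"]: print("tri",tri(a[0],b[0]))
E
```

```text
red scene [271.1666 230.386 ] [ 1.6689 10.3183] 19 xyz [ 0.5722 -0.1733  0.0245] dir 178.66031814795485
red scene [265.9768 236.5566] [ 1.7868 10.2073] 20 xyz [ 0.5721 -0.2004  0.0245] dir -179.71533150068618
red top [383.8608 228.2712] [ 1.9161 11.6618] 23 xyz [ 0.5721 -0.1721  0.0245] dir 179.47228611652423
red top [393.387  228.6574] [ 2.3603 11.5922] 24 xyz [ 0.5715 -0.1995  0.0245] dir 177.85493336415092
tri [ 0.5719 -0.1725  0.0236]
tri [ 0.5769 -0.1914  0.0449]
tri [ 0.5665 -0.1808  0.002 ]
tri [ 0.5716 -0.1997  0.0235]
blue scene [336.6922 184.6779] [1.8663 5.8488] 13 xyz [0.6573 0.0802 0.039 ] dir 157.99213896034644
blue scene [345.8126 178.8139] [1.8132 6.0233] 11 xyz [0.6704 0.1191 0.039 ] dir 167.13228080052838
blue top [282.8616 191.6412] [1.4974 6.8466] 9 xyz [0.6716 0.1205 0.039 ] dir 166.19877500826155
blue top [296.8064 195.9765] [1.4083 6.343 ] 7 xyz [0.6597 0.08   0.039 ] dir 155.5721867218254
tri [0.6601 0.1118 0.0191]
tri [0.6587 0.0793 0.0405]
tri [0.6709 0.12   0.0387]
tri [0.6698 0.0869 0.0615]
```

```bash
python3 - <<'E'
from h import *
np.set_printoptions(precision=4,suppress=True)
print("bridge tri",tri([308.2,156.6],[269.6,249.0]),"top ray",ray("top",[269.6,249],.047))
I=np.load("i0.npz")
# dark cheeks: centroid of dark pixels, top view
L=np.array([.6709,.12]);R_=np.array([.6587,.0793]); m=(L+R_)/2; y=(L-R_)/np.linalg.norm(L-R_)
for br in (tri([308.2,156.6],[269.6,249.0])[:2],ray("top",[269.6,249],.047)[:2]):
    d=m-br; print("yaw via bridge",np.degrees(np.arctan2(d[1],d[0])),np.linalg.norm(d),"yaw tips",np.degrees(np.arctan2(y[1],y[0]))-90, "origin",br+d*81/165)
# check: project cheeks / draw overlay
yaw=np.radians(-17.5); ex=np.array([np.cos(yaw),np.sin(yaw)]); ey=np.array([-ex[1],ex[0]]); o=m-.084*ex; print("o",o)
out=[]
for n,(u,v,w,h) in (("top",(240,180,80,80)),("scene",(290,140,70,70))):
    k=5; im=cv2.resize(I[n][v:v+h,u:u+w,::-1].astype(np.uint8),(80*k,80*k),interpolation=cv2.INTER_CUBIC);s=80*k/w
    for X in [(0,.0165,15),(0,-.0165,15),(.093,.022,7),(.093,-.022,7),(-.081,0,13),(.018,.0165,15),(-.018,.0165,15),(.018,-.0165,15),(-.018,-.0165,15)]:
        p=proj(n,[*(o+ex*X[0]+ey*X[1]),.034+X[2]/1000]); cv2.circle(im,tuple(int(round(q)) for q in ((p-[u,v]+.5)*s)),2,(0,255,0),-1)
    out.append(im)
cv2.imwrite("pics/ov.png",np.hstack(out))
E
```

```text
bridge tri [0.5072 0.1532 0.0429] top ray [0.5067 0.1523 0.047 ]
yaw via bridge -18.756092739881506 0.1664288938298309 yaw tips -16.686328143249256 origin [0.5846 0.1269]
yaw via bridge -18.430497555390605 0.16661024505643734 yaw tips -16.686328143249256 origin [0.5843 0.1265]
o [0.5847 0.1249]
```

View pics/ov.png

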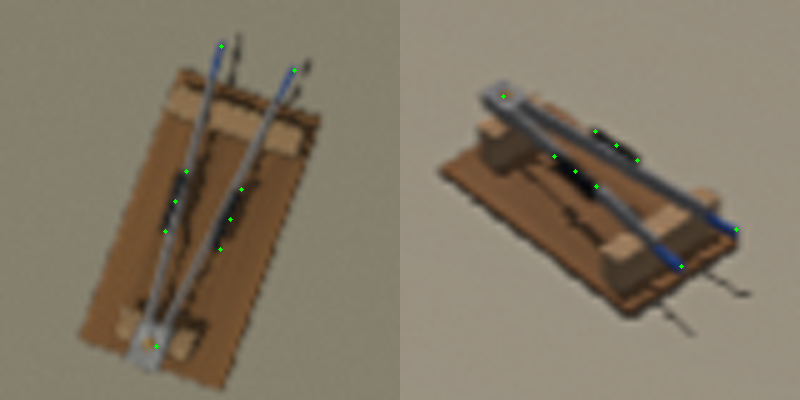

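The overlay fits both views: bridge at (270,248), tips on the blue ends. Yaw is about -18.3°, origin (0.585, 0.126). Moving above the grip.

Call:
play_rows([
  [[8.5,2.2,4.4,0,0,0,-4],[8.5,4.4,8.8,0,0,0,-8],[8.5,6.6,13.2,0,0,0,-12],[8.5,8.8,17.6,0,0,0,-16],[8.5,11,22,0,0,0,-20],[8.5,13.2,26.4,0,0,0,-24],[8.5,15.4,30.8,0,0,0,-28],[8.5,17.6,35.2,0,0,0,-32],[8.5,19.8,39.6,0,0,0,-36],[8.5,22,44,0,0,0,-39.4]],
])

```text
clock: 1.5
eef_pos: [0.446, -0.1411, 0.2317]
tcp_rot: [-0.585, 0.811, -0.0, 0.0]
force: [1.5, -1.5, -0.0]
gripper_width: 0.0851
```

Call:
play_rows([
  [[8.5,2.3,4.4,0,0,0,0],[8.5,4.6,8.8,-1,0,0,0],[8.5,6.9,13.2,-2,0,0,0],[8.5,9.2,17.6,-4,0,0,0],[8.5,11.6,22,-6,0,0,0],[8.5,14,26.9,-8,0,0,0],[8.5,14,26.9,-10,0,0,0],[8.5,14,26.9,-10,0,0,0],[8.5,14,26.9,-10,0,0,0],[8.5,14,26.9,-10,0,0,0]],
])

```text
clock: 2.5
eef_pos: [0.5854, 0.1251, 0.1324]
tcp_rot: [-0.586, 0.811, -0.0, 0.0]
force: [0.5, -0.6, -0.2]
gripper_width: 0.085
```

```bash
cat > st.py <<'E'
from h import *
s=robot.read_state(); q=s["tcp_rot"]
from scipy.spatial.transform import Rotation as Ro
M=Ro.from_quat(q).as_matrix(); print(s["clock"],s["eef_pos"].round(4),"xyaw",np.degrees(np.arctan2(M[1,0],M[0,0])).round(2),"z",M[:,2].round(4),s["force"].round(2),s["gripper_width"])
E
python3 st.py; python3 - <<'E'
from h import *
a=snap("top","a_top");b=snap("scene","a_scene")
cv2.imwrite("pics/z1.png",np.hstack([cv2.resize(a[150:270,220:340,::-1],(400,400)),cv2.resize(b[100:220,270:390,::-1],(400,400))]))
E
```

```text
2.5 [0.5854 0.1251 0.1324] xyaw -108.31 z [ 9.e-04 -0.e+00 -1.e+00] [ 0.55 -0.63 -0.25] 0.08500674207791734
```

View pics/z1.png

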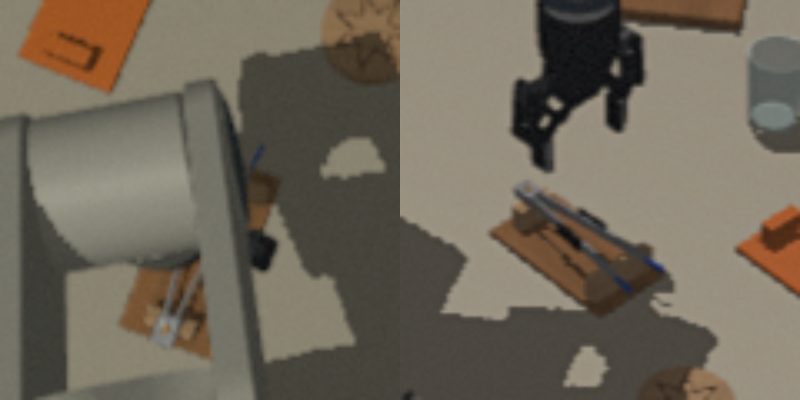

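Fingers straddle the cheeks. Descending and closing.

Call:
play_rows([
  [[8.5,0,0,-3,0,0,0],[8.5,0,0,-6,0,0,0],[8.5,0,0,-8,0,0,0],[8.5,0,0,-9.5,0,0,0],[8.5,0,0,-10.5,0,0,0],[8.5,0,0,-11,0,0,0],[6.5,0,0,-11,0,0,0],[5,0,0,-11,0,0,0],[4.5,0,0,-11,0,0,0],[4.5,0,0,-11,0,0,0]],
], force=30)

```text
clock: 3.6
eef_pos: [0.5857, 0.1262, 0.022]
tcp_rot: [-0.586, 0.81, -0.0, 0.001]
force: [0.0, -0.1, 0.0]
gripper_width: 0.0449
```

Call:
play_rows([
  [[4.2,0,0,0,0,0,0],[3.9,0,0,0,0,0,0],[3.7,0,0,0,0,0,0],[3.5,0,0,0,0,0,0],[3.3,0,0,0,0,0,0],[3.1,0,0,0,0,0,0],[3,0,0,0,0,0,0],[2.9,0,0,0,0,0,0],[2.85,0,0,0,0,0,0],[2.85,0,0,0,0,0,0]],
])

```text
clock: 4.6
eef_pos: [0.5861, 0.1261, 0.0223]
tcp_rot: [-0.586, 0.81, -0.0, 0.001]
force: [-0.7, -1.0, 9.2]
gripper_width: 0.0288
```

```bash
python3 st.py; python3 - <<'E'
from h import *
a=snap("top","b_top");b=snap("scene","b_scene")
cv2.imwrite("pics/z2.png",np.hstack([cv2.resize(a[170:270,230:330,::-1],(400,400)),cv2.resize(b[130:210,290:370,::-1],(400,400))]))
E
```

```text
4.6 [0.5861 0.1261 0.0223] xyaw -108.26 z [ 1.6e-03  2.0e-04 -1.0e+00] [-0.71 -0.97  9.22] 0.02875501617952113
```

View pics/z2.png

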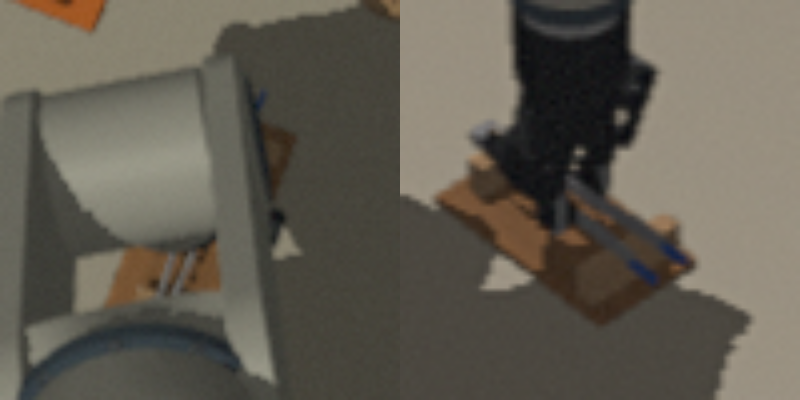

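Gripped, with the tips visibly closed in (at about (640,268) and (675,250) in the crop). Lifting.

Call:
play_rows([
  [[2.85,0,0,0.5,0,0,0],[2.85,0,0,1,0,0,0],[2.85,0,0,2,0,0,0],[2.85,0,0,3,0,0,0],[2.85,0,0,4,0,0,0],[2.85,0,0,5,0,0,0],[2.85,0,0,6,0,0,0],[2.85,0,0,7,0,0,0],[2.85,0,0,7,0,0,0],[2.85,0,0,7,0,0,0]],
])

```text
clock: 5.7
eef_pos: [0.5854, 0.126, 0.0915]
tcp_rot: [-0.586, 0.81, -0.0, 0.0]
force: [-0.4, 0.3, -0.6]
gripper_width: 0.0286
```

```bash
python3 st.py; python3 - <<'E'
from h import *
a=snap("top","c_top");b=snap("scene","c_scene")
cv2.imwrite("pics/z3.png",np.hstack([cv2.resize(a[170:270,230:330,::-1],(400,400)),cv2.resize(b[120:210,280:370,::-1],(400,400))]))
E
```

```text
5.7 [0.5854 0.126  0.0915] xyaw -108.27 z [ 4.e-04  1.e-04 -1.e+00] [-0.37  0.27 -0.61] 0.02856985544717214
```

View pics/z3.png

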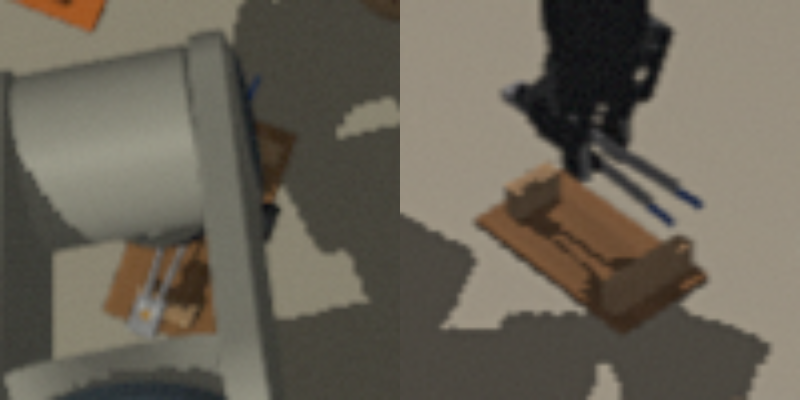

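Lifted clear; the rack is empty under the tweezers. Carrying to above the gauge.

Call:
play_rows([
  [[2.85,-0.6,-1.8,0,0,0,1],[2.85,-1.6,-4.8,0,0,0,3],[2.85,-2.8,-8.4,0,0,0,5],[2.85,-4.1,-12,0,0,0,7],[2.85,-5.3,-15.6,0,0,0,9],[2.85,-6.5,-19.2,0,0,0,11],[2.85,-7.7,-22.8,0,0,0,13],[2.85,-8.9,-26.3,0,0,0,15],[2.85,-10,-29.5,0,0,0,16.8],[2.85,-10.6,-31.1,0,0,0,17.6]],
])

```text
clock: 6.8
eef_pos: [0.478, -0.187, 0.0908]
tcp_rot: [-0.703, 0.711, 0.0, -0.0]
force: [-0.1, -0.2, 0.1]
gripper_width: 0.0287
```

Call:
play_rows([
  [[2.85,0,0,-1,0,0,0],[2.85,0,0,-2,0,0,0],[2.85,0,0,-3,0,0,0],[2.85,0,0,-3,0,0,0],[2.85,0,0,-3,0,0,0],[2.85,0,0,-3,0,0,0]],
])

```text
clock: 7.4
eef_pos: [0.4797, -0.1845, 0.0614]
tcp_rot: [-0.703, 0.711, -0.0, 0.0]
force: [0.5, 0.4, -0.2]
gripper_width: 0.0287
```

```bash
python3 st.py; python3 - <<'E'
from h import *
a=snap("top","d_top");b=snap("scene","d_scene")
cv2.imwrite("pics/z4.png",np.hstack([cv2.resize(a[180:260,345:425,::-1],(400,400)),cv2.resize(b[180:260,220:300,::-1],(400,400))]))
E
```

```text
7.4 [ 0.4797 -0.1845  0.0614] xyaw -90.62 z [ 2.e-04 -0.e+00 -1.e+00] [ 0.52  0.4  -0.18] 0.028670727888767112
```

View pics/z4.png

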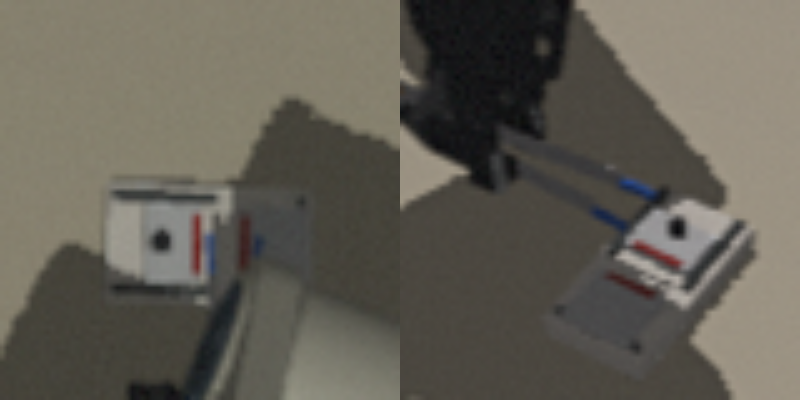

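Both cameras see the tips (top: left tip at (209,250) of the crop, right tip partly hidden at (258,245)). Measuring them against the bands.

```bash
cat > m.py <<'E'
from h import *
import sys
np.set_printoptions(precision=4,suppress=True)
zt=float(sys.argv[1])
I={n:avg(n,4) for n in("scene","top")}
bx={"top":(380,215,25,25),"scene":(250,205,40,30)}
for n in I:
  for kind,z,b in(("blue",zt,bx[n]),("red",.0245,(370,205,40,40) if n=="top" else (250,215,60,35))):
    for c,d,e,a in blobs(I[n],kind,b,thr=12):
        p=ray(n,c,z); q=ray(n,c+3*d,z)-ray(n,c-3*d,z)
        print(kind,n,c,e,a,p,"dir",np.degrees(np.arctan(q[1]/q[0])).round(2))
B={n:blobs(I[n],"blue",bx[n],thr=12) for n in I}
for a in B["scene"]:
    for b in B["top"]: print("tri",tri(a[0],b[0]))
E
python3 m.py .0775
```

```text
blue scene [266.9751 217.142 ] [2.3088 7.6748] 19 [ 0.5631 -0.1728  0.0775] dir 1.4
blue scene [261.3676 223.3769] [2.0874 7.8926] 15 [ 0.5627 -0.2004  0.0775] dir -5.72
red scene [271.1733 230.3837] [ 1.7904 10.4645] 20 [ 0.5722 -0.1733  0.0245] dir -1.18
red scene [265.9599 236.5876] [ 1.7262 10.1547] 14 [ 0.5721 -0.2005  0.0245] dir -0.24
blue top [386.9318 230.3456] [2.1571 7.9804] 13 [ 0.5633 -0.1733  0.0775] dir 0.34
blue top [396.5341 228.567 ] [2.0862 3.9377] 4 [ 0.5687 -0.1997  0.0775] dir -9.95
red top [383.8829 228.277 ] [ 2.0969 11.9251] 31 [ 0.5721 -0.1722  0.0245] dir -0.59
red top [393.3438 228.2571] [ 2.4584 10.9301] 20 [ 0.5727 -0.1994  0.0245] dir -2.93
tri [ 0.5633 -0.1732  0.0779]
tri [ 0.5721 -0.1923  0.1004]
tri [ 0.5576 -0.1817  0.0574]
tri [ 0.5665 -0.2008  0.0803]
```

Tips are centred within 1 mm of the bands (left -0.173 vs -0.1726, right -0.2008 vs -0.200). Lowering, with a small gap and sideways trim.

Call:
play_rows([
  [[2.82,0,0.04,-0.6,0,0,0],[2.82,0,0.04,-1.2,0,0,0],[2.82,0,0.04,-1.8,0,0,0],[2.82,0,0.04,-2.4,0,0,0],[2.82,0,0.04,-2.9,0,0,0],[2.82,0,0.04,-3.3,0,0,0],[2.82,0,0.04,-3.6,0,0,0],[2.82,0,0.04,-3.8,0,0,0],[2.82,0,0.04,-3.8,0,0,0],[2.82,0,0.04,-3.8,0,0,0]],
])

```text
clock: 8.9
eef_pos: [0.4794, -0.1846, 0.0234]
tcp_rot: [-0.703, 0.711, -0.0, 0.0]
force: [-0.4, 0.4, -0.2]
gripper_width: 0.0289
```

```bash
python3 st.py; python3 m.py .0395; python3 - <<'E'
from h import *
a=snap("top","e_top");b=snap("scene","e_scene")
cv2.imwrite("pics/z5.png",np.hstack([cv2.resize(a[200:250,360:410,::-1],(400,400),interpolation=cv2.INTER_CUBIC),cv2.resize(b[205:255,240:290,::-1],(400,400),interpolation=cv2.INTER_CUBIC)]))
E
```

```text
8.9 [ 0.4794 -0.1846  0.0234] xyaw -90.67 z [ 2.e-04 -1.e-04 -1.e+00] [-0.36  0.36 -0.16] 0.028876392841630946
blue scene [268.3878 226.0071] [2.5985 7.278 ] 20 [ 0.5639 -0.1732  0.0395] dir 6.15
blue scene [262.6665 231.6795] [2.2433 7.6336] 16 [ 0.5616 -0.1994  0.0395] dir -6.64
red scene [271.9706 230.7145] [1.7795 9.6501] 19 [ 0.575  -0.1732  0.0245] dir -1.57
red scene [265.9976 236.5768] [ 1.7958 10.1888] 13 [ 0.5722 -0.2004  0.0245] dir -0.21
blue top [384.6832 230.1269] [1.9403 6.2052] 11 [ 0.566  -0.1724  0.0395] dir 1.42
blue top [394.1766 229.4916] [1.7115 3.8344] 4 [ 0.5683 -0.1994  0.0395] dir -2.46
red top [383.7397 225.6447] [2.1759 9.4169] 20 [ 0.5797 -0.1718  0.0245] dir -7.19
red top [393.3707 225.1495] [2.5395 5.0734] 8 [ 0.5816 -0.1995  0.0245] dir -10.37
tri [ 0.5651 -0.173   0.0401]
tri [ 0.572  -0.192   0.0622]
tri [ 0.559  -0.1815  0.021 ]
tri [ 0.5659 -0.2004  0.0433]
```

View pics/z5.png

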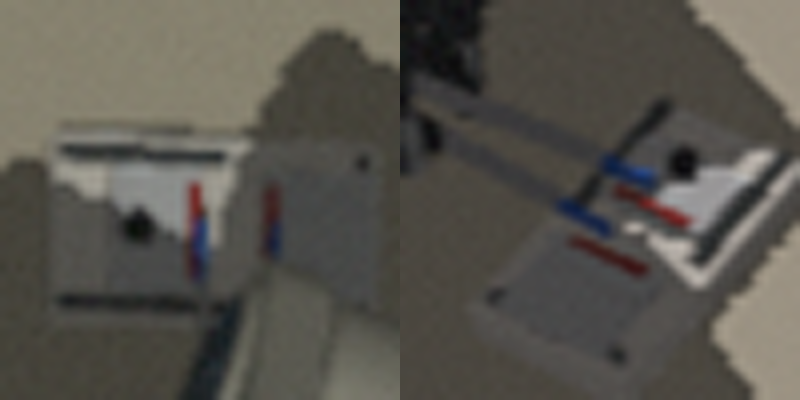

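Top view shows a blue tip on each red band (crop (200,245) and (273,240)), and the scene view shows both floating just above. Errors are under 1 mm, height about 11 mm. Holding.

Call:
play_rows([
  [[2.82,0,0,0,0,0,0],[2.82,0,0,0,0,0,0],[2.82,0,0,0,0,0,0],[2.82,0,0,0,0,0,0],[2.82,0,0,0,0,0,0],[2.82,0,0,0,0,0,0],[2.82,0,0,0,0,0,0],[2.82,0,0,0,0,0,0],[2.82,0,0,0,0,0,0],[2.82,0,0,0,0,0,0]],
])

```text
clock: 10.4
eef_pos: [0.4793, -0.1846, 0.0233]
tcp_rot: [-0.703, 0.711, 0.0, -0.0]
force: [-0.8, 0.4, -1.2]
gripper_width: 0.0283
```

Call:
play_rows([
  [[2.82,0,0,0,0,0,0],[2.82,0,0,0,0,0,0],[2.82,0,0,0,0,0,0],[2.82,0,0,0,0,0,0],[2.82,0,0,0,0,0,0],[2.82,0,0,0,0,0,0],[2.82,0,0,0,0,0,0],[2.82,0,0,0,0,0,0],[2.82,0,0,0,0,0,0],[2.82,0,0,0,0,0,0]],
])

```text
clock: 11.4
eef_pos: [0.4793, -0.1846, 0.0233]
tcp_rot: [-0.703, 0.711, 0.0, 0.0]
force: [0.7, 0.4, -0.6]
gripper_width: 0.0282
```

Call:
play_rows([
  [[2.82,0,0,0,0,0,0],[2.82,0,0,0,0,0,0],[2.82,0,0,0,0,0,0],[2.82,0,0,0,0,0,0],[2.82,0,0,0,0,0,0],[2.82,0,0,0,0,0,0],[2.82,0,0,0,0,0,0],[2.82,0,0,0,0,0,0],[2.82,0,0,0,0,0,0],[2.82,0,0,0,0,0,0]],
])

```text
clock: 12.4
eef_pos: [0.4793, -0.1846, 0.0233]
tcp_rot: [-0.703, 0.711, 0.0, -0.0]
force: [0.7, 0.4, -0.8]
gripper_width: 0.0283
```

Call:
play_rows([
  [[2.82,0,0,0,0,0,0],[2.82,0,0,0,0,0,0],[2.82,0,0,0,0,0,0],[2.82,0,0,0,0,0,0],[2.82,0,0,0,0,0,0],[2.82,0,0,0,0,0,0],[2.82,0,0,0,0,0,0],[2.82,0,0,0,0,0,0],[2.82,0,0,0,0,0,0],[2.82,0,0,0,0,0,0]],
])

```text
clock: 13.4
eef_pos: [0.4793, -0.1846, 0.0233]
tcp_rot: [-0.703, 0.711, 0.0, 0.0]
force: [-0.3, -0.2, -1.0]
gripper_width: 0.0282
```

```bash
python3 st.py; python3 m.py .0395|grep -v red
```

```text
13.4 [ 0.4793 -0.1846  0.0233] xyaw -90.67 z [-0.  0. -1.] [-0.28 -0.17 -0.96] 0.028238780263439657
blue scene [268.3855 226.0284] [2.5981 7.1072] 20 [ 0.5639 -0.1732  0.0395] dir 6.07
blue scene [262.5688 231.679 ] [2.1429 7.6849] 16 [ 0.5614 -0.1995  0.0395] dir -7.21
blue top [384.6479 230.0763] [1.9375 6.1708] 11 [ 0.5661 -0.1723  0.0395] dir 1.59
blue top [394.1513 229.659 ] [1.6575 3.7228] 4 [ 0.5678 -0.1993  0.0395] dir -2.85
tri [ 0.5652 -0.1729  0.04  ]
tri [ 0.5716 -0.1919  0.0618]
tri [ 0.559  -0.1815  0.0211]
tri [ 0.5655 -0.2003  0.043 ]
```

Steady for over 4 s, so I'm handing it in.

```bash
python3 -c "
from bench import robot
print(robot.sign_off())"
```

```text
the job is handed in; nothing more can be done
None
```

The tweezers are off the rack and held at the gauge, with one blue tip over each red band. I handed the job in while still holding them there. Sign-off gives no verdict, so what follows is from my own measurements.

- **Gap:** I measured the bands about 27.3 mm apart. The fingers read 28.2–28.3 mm over the cheeks, which puts the tips 27 to 28 mm apart.
- **Position:** The last camera checks put each tip within about 1 mm sideways of its band's centre line. Along the bands, the tips are within a few millimetres of the middle.
- **Height:** The tips are about 10–12 mm above the bands, and I saw no contact with the gauge.
- **Steadiness:** The pose did not change for more than 4 s before hand-in, at about 13.5 s on the robot's clock.

**Weaker checks:**
- The right tip was partly hidden by the arm in the top view. Its triangulated height came out about 3 mm higher than the left tip's, still well within the allowed range.
- The arm's shadow and the tips biased the top view's final band readings, so I relied on the earlier ones. Those agreed between both cameras.
- I did not re-measure the disc stack, the bottle or the jar. The planned path kept clear of them and no unexpected force showed.

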